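# Reconnect the kiln vent and tighten its worm-drive clamp

### The job

Reconnect the kiln's vent line: push the dark grey slip cuff along the pipe until it is fully home over the blower's barbed stub, and slide the loose worm-drive clamp along the cuff until its band sits over the barbs, at the middle of the cuff's slotted end. Only then turn the clamp's wing key clockwise until it is snug and will turn no further, leave the clamp in that place and let go. Do not disturb the pottery, the jar and the tools around it.

Things in the scene. Friction and masses are not known exactly. Their poses are not given: they have to be found in the camera images.
- vent: The fixed vent line: a table-top kiln with an outlet pipe, in line with the barbed stub of a grey blower. Origin on the table below the stub's shoulder ring (80 mm across); x points away from the robot when unturned, y runs along the pipes from kiln to blower, z up. Pipe axis: x = 0, z = 115 mm. The blower housing (radius 89 mm) starts at y = 50 mm; the kiln (270 mm tall) ends at y = -400 mm.
- stub_end (a point): Middle of the free end of the blower's aluminium stub, on the pipe axis; the stub has three barbs, is 62 mm across and runs from here 45 mm along +y of the vent to its shoulder ring.
- pipe_end (a point): Middle of the end of the kiln's steel pipe, 60 mm across, on the pipe axis, 35 mm short of the stub; it runs back to the kiln through a low stand at y = -310 mm of the vent. The cuff slides on it. The plain clamp beside the kiln is tight already and is not part of the job.
- cuff (a joint): Travel of the cuff along +y of the vent, in m: 0 fully back, 0.065 fully home at its stop. It rubs with about 5 N and stays where it is left. The cuff is a rigid dark grey sleeve 150 mm long and 70 mm outside; its front 44 mm have six lengthwise slots; its back end has a flange to push on, 96 mm across and 10 mm thick, standing 18 mm proud of the kiln's pipe.
- cuff_rim (a point): Middle of the cuff's front rim (slotted end), on the pipe axis. At y = -3 mm of the vent when fully home, covering all barbs.
- cuff_back (a point): Middle of the back face of the cuff's flange, on the pipe axis, 150 mm behind the rim.
- band (a joint): Travel of the loose clamp along the cuff towards its rim, in m: 0 is 96 mm behind the rim, 0.074 puts the band's middle 22 mm behind the rim (middle of the slotted end, over the barbs), 0.090 is its end, too near the rim. It rubs with about 3 N, stays where it is left, rides along with the cuff and cannot roll about it.
- band_mid (a point): Centre of the clamp's ring, on the pipe axis, at mid width (steel band 14 mm wide, 75 mm across). With all in place it lies at y = -25 mm of the vent. The screw housing (19 mm along the pipe, 27 mm tall, from 37 to 54 mm off the axis) sits on the -x side of the ring at axis height. Pushing the housing or the key along the pipe slides the clamp.
- key (a joint): Angle of the clamp's screw, in rad: 0 slackest, grows as the key turns clockwise seen from above, 3.2 is its snug stop. It takes about 0.12 N m and stays where it is left. At 0 the wing lies along the pipe.
- key_grip (a point): Grip point of the clamp's black wing key, on the vertical screw axis, 48 mm from the pipe axis towards -x of the vent, 172 mm above the table. The wing is a plate 40 mm wide (along this point's y, turning with it), 9 mm thick (x), reaching 21 mm below and 15 mm above this point; a stem 16 mm thick goes on down to the housing.
- bowl: Terracotta bowl, 116 mm across, 55 mm tall, behind the pipe. Origin under its centre.
- glaze_jar: Grey jar with white lid, 68 mm across, 85 mm tall, behind the cuff. Origin under its centre.
- slab: Round flat white clay piece, 92 mm across, 14 mm thick, in front of the pipe. Origin under its centre.
- brush: Brush, 150 mm long, lying in front of the blower. Origin under its middle.
- spare_clamp: Spare steel clamp without key, lying flat in front of the pipe, ring 80 mm across, 18 mm tall. Not needed. Origin under the ring's centre.
- mug: Mug, 76 mm across, 85 mm tall, in front of the blower's motor. Origin under its centre.
- kiln_prop: Square white kiln post standing behind the pipe, 32 by 32 by 110 mm. Origin under its centre.

How it is judged:
On the way, in this order (a step that is already met when the one before it is completed fails the run):
1. the cuff is fully home and the band sits over the barbs, with the key not yet tightened (value of joint cuff above 0.061 m and y of band_mid in the frame of vent between -0.034 and -0.016 m and value of joint key below 2 rad), for 0.2 s.
2. the key is turned until snug, with the band still over the barbs (value of joint cuff above 0.061 m and y of band_mid in the frame of vent between -0.034 and -0.016 m and value of joint key above 2.9 rad), for 0.2 s.
At the end, for the whole second after the job is handed in: The cuff is home on the stub (within 4 mm of its stop), the band's middle is within 9 mm of the middle of the slotted end, over the barbs, the key is snug (within 0.3 rad of its stop), all at rest, and the things around stand where they were (within 40 mm) (all of step 2 and velocity of joint key between -0.1 and 0.1 rad/s and velocity of joint band between -0.005 and 0.005 m/s); the robot touches nothing.
It fails at once if a thing on the table is knocked away (more than 40 mm) or over (distance of any of bowl, glaze_jar, slab, brush, spare_clamp, mug, kiln_prop from where it was at the start of the episode above 0.04 m or angle between any of bowl, glaze_jar, mug, kiln_prop's own z axis and vertical above 0.6 rad).
It also fails if it takes over 62 s, if anything falls off the work surface, if the arm or the gripper's body presses on something with over 40 N, if the wrist force passes 120 N, or if a joint passes its speed limit or range.

### The arm

A 7-joint arm with a two-finger parallel gripper is mounted at the origin on the work surface. World frame = base frame: x ahead of the robot, y to its left, z up, the work surface at z = 0. Lengths are in m, angles in rad, forces in N, time in s.
With the tool pointing down it reaches from about 0.4 to 0.85 m from the base axis. Payload 10.4 kg.
Tool frame: the origin (TCP) lies midway between the tips of the shut fingers; the grasp point (between the pads) lies 19 mm behind it; z points along the fingers, y is the line along which they close (so a half turn about z gives the same grasp; the last joint's range is limited). The gripper opens to 87 mm and grips with 3 to 60 N. Pads are 19 mm wide; open, the fingers measure 117 mm over their backs; the gripper's body (75 mm by 190 mm) begins 51 mm behind the grasp point.
Start: joints at [-1.205, 0.332, -0.065, 1.46, 0.022, 1.35, -0.088], TCP at [0.237, 0.578, 0.223] pointing down, gripper open.
Joint ranges: [-2.6, 2.6], [-0.5, 2.12], [-1.47, 1.34], [0.16, 2.42], [-1.27, 4.41], [0.06, 2.06], [-2.6, 2.6]. Speed limits (rad/s): [2.22, 2.22, 2.79, 2.79, 3.14, 3.14, 3.14].

### API

Orientations are given as a unit quaternion [x, y, z, w].
In Python, from bench import r gives the robot as it stands.
- The arm moves only by the tool arm_command, never from a script. Its arguments are lists of equal length, an entry for each row: "xyz": the shift along the world's x, y, z in m, a list of three; "rot": the turn, a rotation vector about the world's x, y, z in rad, a list of three. In form: {"xyz": [[tx, ty, tz], ...], "rot": [[ax, ay, az], ...]}. A call has 1 to 20 rows; each row is the pose to reach, as a shift and turn from the pose commanded when the call began; what a row does not reach only later rows make up. A row lasts 1/12 s, in which the tool goes at most 41.7 mm and 7.16 degrees, less where a joint would pass 70% of its speed; a pose out of reach is approached as far as the arm can. A call with a gripper value outside its range is refused whole. "grip" is the opening, from 0 (shut) to 1 (fully open), set as the call begins (left out, the last holds). The fingers move at their own pace and stop on an object; "squeeze" is the grip in N (left out, the last holds). Time passes only in rows, so rows that repeat a pose let the fingers close. It gives the time, the measured TCP pose, the force, the opening and the grip force at its end, in the units of the state.
- r.read_state(): the state, without advancing time (a new reading comes with each control period).
- r.camera(name): name is "scene" or "top" or "wrist"; returns the picture (480x640x3 uint8, red, green, blue); there is no depth.
- r.camera_model(name): a dict with "fx", "fy", "cx", "cy" (pixels), "T" (4x4, takes a point from camera to world coordinates). Camera axes: x right, y up, looking along -z (the intrinsics and any distortion apply to the point x, -y, -z); pixel columns grow to the right and rows downward; lengths in m; the calibration is good to about 2 mm. A picture is of the moment at which its call begins: read the wrist's pose just before it. camera_model takes no time and is no camera call; for the wrist camera it gives the pose at the moment of the call.
- r.close_job(): hands the job in; it is judged then, once.
Trained networks look in the newest picture that a camera, given by its name, has taken for a name from the list of things; names that differ only in an ending like _2 or _b are one class to them, and where a whole thing is asked for, a point or a joint stands for the part that bears it (a point fixed in the world has none). Each returns a list of dicts, best first, with "conf" (0 to 1); they miss things now and then, are a little off and sometimes report something else, mostly with a low value. They report only what shows in the picture. A call takes as long as a camera call.
- r.look_for(label, camera): "at" ([x, y, z] in m, in the coordinates of the camera as it stood for that picture, good to about 4 mm: the middle of the surface that is visible of it).
- r.spot_point(label, camera): "at" ([x, y, z] in m, in the coordinates of the camera as it stood for that picture, good to about 4 mm: a listed point, or the origin of a listed thing).
The state is a dict: "time": time; "joint_positions": joint angles; "joint_vel": joint speeds; "joint_torque": joint torques, N m; "ee_pos": TCP position; "eef_rot": TCP orientation; "ft_force": force on the tool from outside, world axes, zero at the start; "torque": the same for the moment, N m; "width": finger opening in m; "grip_force": force on a finger pad.
Only numpy, scipy, OpenCV 4.12 (cv2) and the standard library are available. Lean on these libraries where they do the work, as an engineer would, in place of code of your own. Each camera call takes 0.05 s, during which the arm holds its last target. There are 200 camera calls.

## Working session

There is one attempt and no reset: what is moved stays moved. The work goes in short steps, Python scripts to look and compute and a tool call to move; the robot and the scene stay as the last step left them, time stands still between calls to the robot, and variables do not carry over. Pictures are saved under pics/ and viewed, at most 10 in all, crops included, and the job is handed in when it is done.

Besides the shell and the picture viewer there is one more tool, called after "Request:" as name(argument=value, ...), one argument or row to a line, values as JSON. arm_command: Moves the arm, as the interface text tells. Its arguments: {"type":"object","properties":{"xyz":{"type":"array"},"rot":{"type":"array"},"grip":{"type":"number"},"squeeze":{"type":"number"}},"required":["xyz","rot"]}

```bash
mkdir -p pics
cat > h.py <<'E'
from bench import r
import numpy as np, cv2
def world(p,cam):
    T=np.array(r.camera_model(cam)["T"]); return T[:3,:3]@np.array(p)+T[:3,3]
def spot(l,cam,f='spot_point'):
    o=getattr(r,f)(l,cam)
    return [(round(d["conf"],2),np.round(world(d["at"],cam),4).tolist()) for d in o[:2]]
def shot(cam,fn):
    im=r.camera(cam); cv2.imwrite(f'pics/{fn}.png',cv2.cvtColor(im,cv2.COLOR_RGB2BGR)); return im
E
python3 - <<'E'
from h import *
for c in ['scene','top']:
    shot(c,c+'0')
    for l in ['vent','stub_end','pipe_end','cuff_rim','cuff_back','band_mid','key_grip']:
        print(c,l,spot(l,c))
for l in ['bowl','glaze_jar','slab','brush','spare_clamp','mug','kiln_prop']: print(l,spot(l,'top'))
s=r.read_state(); print(s['time'],s['ee_pos'],s['eef_rot'],s['ft_force'],s['width'])
E
```

```text
scene vent []
scene stub_end [(0.59, [0.5225, 0.0871, 0.1142])]
scene pipe_end [(0.72, [0.3809, -0.0942, -0.0012]), (0.59, [0.5144, 0.0508, 0.1179])]
scene cuff_rim [(0.93, [0.5185, 0.0754, 0.1176])]
scene cuff_back [(0.76, [0.5108, -0.0765, 0.1118]), (0.19, [0.3785, -0.0952, 0.0016])]
scene band_mid [(0.91, [0.5198, 0.0111, 0.1134]), (0.55, [0.4136, 0.3784, 0.0031])]
scene key_grip [(0.52, [0.4642, 0.0135, 0.1681])]
top vent [(0.82, [0.5235, 0.1327, -0.0007])]
top stub_end [(0.69, [0.5184, 0.0863, 0.1189]), (0.66, [0.6267, -0.0465, -0.0007])]
top pipe_end [(0.91, [0.5141, 0.054, 0.1185]), (0.23, [0.3916, 0.1934, 0.0033])]
top cuff_rim [(0.69, [0.5183, 0.0788, 0.1165])]
top cuff_back [(0.97, [0.5052, -0.0687, 0.1165])]
top band_mid [(0.62, [0.513, 0.0127, 0.1131])]
top key_grip [(0.66, [0.5185, 0.087, 0.1175]), (0.62, [0.4629, 0.0146, 0.1743])]
bowl [(0.72, [0.5762, -0.1919, 0.0012]), (0.64, [0.6263, -0.0455, 0.0011])]
glaze_jar []
slab [(0.78, [0.3736, -0.0945, 0.0029])]
brush [(0.88, [0.3906, 0.1918, 0.003]), (0.68, [0.6554, 0.0837, -0.0018])]
spare_clamp []
mug [(0.75, [0.4074, 0.3776, 0.0021])]
kiln_prop [(0.68, [0.5731, -0.1928, 0.0002])]
1.15 [0.23688381 0.57838144 0.22258747] [ 1.93153623e-01  9.81168526e-01  4.68641879e-05 -1.44265537e-05] [-0.17581503  0.62699146  1.1976066 ] 0.08699209637984881
```

View pics/scene0.png

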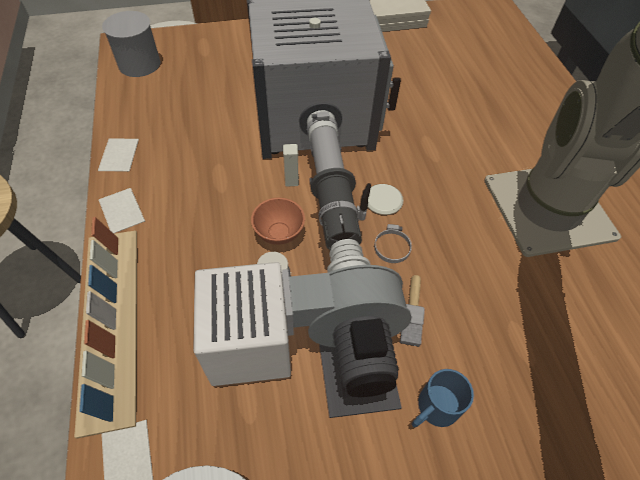

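View pics/top0.png

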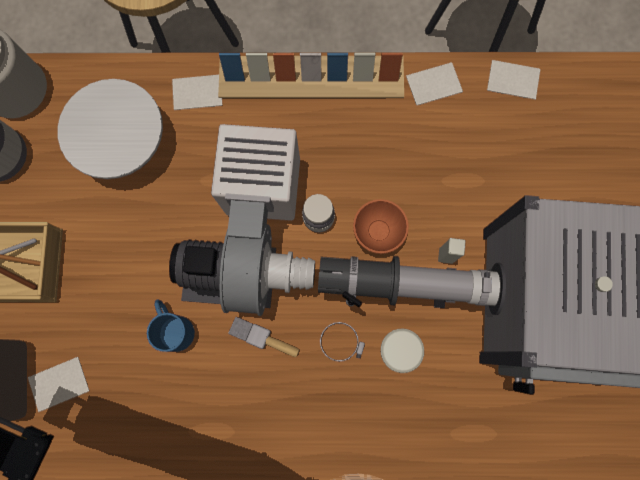

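Request:
arm_command(
  xyz=[
    [0,0,0.04],
    [0.01,-0.03,0.077],
    [0.269,-0.683,0.077],
    [0.269,-0.683,0.077],
    [0.269,-0.683,0.077],
    [0.269,-0.683,0.077],
    [0.269,-0.683,0.077],
    [0.269,-0.683,0.077],
    [0.269,-0.683,0.077],
    [0.269,-0.683,0.077],
    [0.269,-0.683,0.077],
    [0.269,-0.683,0.077],
    [0.269,-0.683,0.077],
    [0.269,-0.683,0.077],
    [0.269,-0.683,0.077],
    [0.269,-0.683,0.077],
    [0.269,-0.683,0.077],
    [0.269,-0.683,0.077],
    [0.269,-0.683,0.077],
    [0.269,-0.683,0.077],
  ],
  rot=[
    [0,0,0],
    [0,0,-0.1],
    [0,0,-1.256],
    [0,0,-1.256],
    [0,0,-1.256],
    [0,0,-1.256],
    [0,0,-1.256],
    [0,0,-1.256],
    [0,0,-1.256],
    [0,0,-1.256],
    [0,0,-1.256],
    [0,0,-1.256],
    [0,0,-1.256],
    [0,0,-1.256],
    [0,0,-1.256],
    [0,0,-1.256],
    [0,0,-1.256],
    [0,0,-1.256],
    [0,0,-1.256],
    [0,0,-1.256],
  ],
  grip=0.86,
)

```text
time: 2.82
ee_pos: [0.5065, -0.1125, 0.2999]
eef_rot: [0.736, 0.677, -0.001, 0.002]
ft_force: [0.1, -0.3, 1.0]
width: 0.0752
grip_force: 0.0
```

Run:
```python
from h import *
shot('wrist','w1')
for l in ['vent','stub_end','pipe_end','cuff_rim','cuff_back','band_mid','key_grip']:
    print(l,spot(l,'wrist'))
s=r.read_state(); print(s['time'],s['ee_pos'],s['joint_positions'])
```

```text
vent []
stub_end [(0.46, [0.6513, 0.0898, -0.0087])]
pipe_end []
cuff_rim []
cuff_back [(0.45, [0.6531, 0.0915, -0.0038])]
band_mid []
key_grip [(0.87, [0.4586, 0.0203, 0.1721])]
3.2167 [ 0.50587564 -0.10349269  0.29970287] [-0.56995737  0.04211202  0.71560241  1.65248713 -0.02850075  1.45705212
  0.07639504]
```

View pics/w1.png

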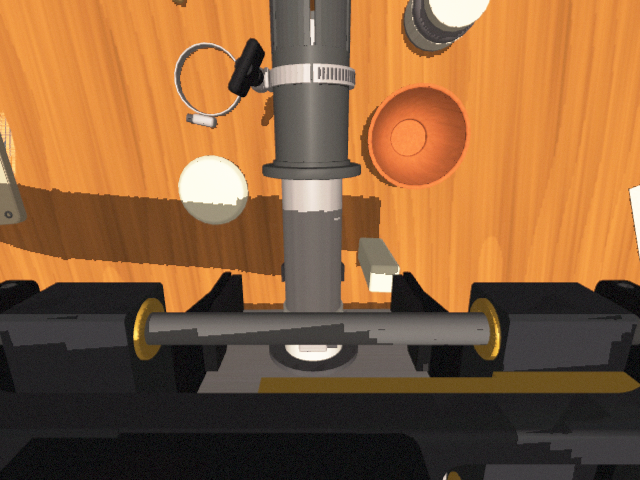

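```bash
cat >> h.py <<'E'
def ray(u,v,cam,z):
    m=r.camera_model(cam);T=np.array(m["T"]); d=T[:3,:3]@np.array([(u-m["cx"])/m["fx"],-(v-m["cy"])/m["fy"],-1])
    return (T[:3,3]+d*(z-T[2,3])/d[2]).round(4)
E
python3 - <<'E'
from h import *
m=r.camera_model('wrist'); print({k:v for k,v in m.items() if k!='T'}, np.round(m['T'],3).tolist())
for n,u,v,z in [('pipe',313,290,.115),('pipe',314.5,200,.115),('cuff',311.5,120,.115),('cuff',311,10,.115),('flangeL',263,171,.115),('flangeR',361,169,.115),('flange top',311,177,.163),('wingA',257,42,.187),('wingB',238,93,.187),('stripeband',315,66,.1525),('band',315,84,.1525)]: print(n,ray(u,v,'wrist',z))
print(r.read_state()['ee_pos'])
E
```

```text
{'fx': 350.38532856888224, 'fy': 350.38532856888224, 'cx': 316.68489058299167, 'cy': 236.6986778267754} [[0.997, 0.069, 0.02, 0.511], [-0.072, 0.959, 0.274, -0.027], [-0.0, -0.275, 0.961, 0.462], [0.0, 0.0, 0.0, 1.0]]
pipe [ 0.4957 -0.1859  0.115 ]
pipe [ 0.5045 -0.0883  0.115 ]
cuff [ 0.5073 -0.0123  0.115 ]
cuff [0.5138 0.0784 0.115 ]
flangeL [ 0.4564 -0.0561  0.115 ]
flangeR [ 0.5521 -0.0611  0.115 ]
flange top [ 0.504  -0.0601  0.163 ]
wingA [0.4737 0.0394 0.187 ]
wingB [0.4559 0.0071 0.187 ]
stripeband [0.5137 0.0272 0.1525]
band [0.5127 0.0138 0.1525]
[ 0.50587564 -0.10349269  0.29970287]
```

Request:
arm_command(
  xyz=[
    [-0.001,0,-0.04],
    [-0.002,0,-0.08],
    [-0.002,0,-0.12],
    [-0.002,0,-0.15],
    [-0.002,0,-0.175],
    [-0.002,0,-0.195],
    [-0.002,0,-0.195],
    [-0.002,0,-0.195],
  ],
  rot=[
    [0,0,0],
    [0,0,0],
    [0,0,0],
    [0,0,0],
    [0,0,0],
    [0,0,0],
    [0,0,0],
    [0,0,0],
  ],
)

```text
time: 3.88
ee_pos: [0.5035, -0.1042, 0.1045]
eef_rot: [0.733, 0.681, -0.001, -0.0]
ft_force: [0.3, 0.1, -0.0]
width: 0.0749
grip_force: 0.0
```

Request:
arm_command(
  xyz=[
    [0.001,0.008,0],
    [0.001,0.016,0],
    [0.002,0.024,0],
    [0.002,0.032,0],
    [0.003,0.04,0],
    [0.003,0.048,0],
    [0.004,0.055,0],
    [0.004,0.06,0],
  ],
  rot=[
    [0,0,0],
    [0,0,0],
    [0,0,0],
    [0,0,0],
    [0,0,0],
    [0,0,0],
    [0,0,0],
    [0,0,0],
  ],
)

```text
time: 4.55
ee_pos: [0.5093, -0.0446, 0.106]
eef_rot: [0.733, 0.68, 0.001, 0.001]
ft_force: [3.5, -6.9, 1.6]
width: 0.075
grip_force: 3.0
```

Run:
```python
from h import *
shot('top','top1')
for l in ['stub_end','cuff_rim','cuff_back','band_mid','key_grip']:
    print(l,spot(l,'top'))
s=r.read_state(); print(s['time'],s['ee_pos'],s['ft_force'])
```

```text
stub_end [(0.78, [0.5176, 0.0863, 0.1174])]
cuff_rim [(0.77, [0.5229, 0.1172, 0.1146]), (0.54, [0.5154, 0.0546, 0.1115])]
cuff_back [(0.64, [0.5113, -0.0286, 0.1161])]
band_mid [(0.88, [0.5134, 0.054, 0.1129])]
key_grip [(0.44, [0.4665, 0.0543, 0.1754])]
4.85 [ 0.50780796 -0.04402359  0.10470086] [ 0.26100837 -0.02390203 -0.15238331]
```

Request:
arm_command(
  xyz=[
    [0,0.003,0],
    [0,0.006,0],
    [0.001,0.009,0],
    [0.001,0.011,0],
    [0.001,0.013,0],
  ],
  rot=[
    [0,0,0],
    [0,0,0],
    [0,0,0],
    [0,0,0],
    [0,0,0],
  ],
)

```text
time: 5.27
ee_pos: [0.5087, -0.0327, 0.1046]
eef_rot: [0.733, 0.68, -0.001, 0.0]
ft_force: [-0.1, -5.7, 0.1]
width: 0.0752
grip_force: 2.7
```

Request:
arm_command(
  xyz=[
    [0,0.002,0],
    [0,0.004,0],
    [0,0.006,0],
    [0,0.006,0],
  ],
  rot=[
    [0,0,0],
    [0,0,0],
    [0,0,0],
    [0,0,0],
  ],
)

```text
time: 5.6
ee_pos: [0.5087, -0.0313, 0.1046]
eef_rot: [0.734, 0.679, -0.002, 0.003]
ft_force: [1.5, -20.4, 0.2]
width: 0.075
grip_force: 10.6
```

Request:
arm_command(
  xyz=[
    [-0.001,-0.02,0],
    [-0.001,-0.025,0],
    [-0.002,-0.025,0.04],
    [-0.002,-0.025,0.08],
    [-0.002,-0.025,0.12],
    [-0.01,0,0.16],
    [-0.02,0.03,0.17],
    [-0.02,0.03,0.17],
    [-0.02,0.03,0.17],
    [-0.02,0.03,0.17],
  ],
  rot=[
    [0,0,0],
    [0,0,0],
    [0,0,0],
    [0,0,0],
    [0,0,0],
    [0,0,0],
    [0,0,0],
    [0,0,0],
    [0,0,0],
    [0,0,0],
  ],
)

```text
time: 6.43
ee_pos: [0.4887, 0.0046, 0.2742]
eef_rot: [0.733, 0.681, -0.0, -0.0]
ft_force: [0.4, 0.6, 0.3]
width: 0.0746
grip_force: 0.0
```

Run:
```python
from h import *
shot('wrist','w2'); shot('top','top2'); shot('scene','s2')
for c in ['wrist','top','scene']:
  for l in ['vent','stub_end','cuff_rim','cuff_back','band_mid','key_grip']:
    print(c,l,spot(l,c))
s=r.read_state(); print(s['time'],s['ee_pos'],s['ft_force'],s['joint_positions'])
```

```text
wrist vent [(0.62, [0.5201, 0.1277, -0.0005])]
wrist stub_end [(0.86, [0.5204, 0.0892, 0.1176])]
wrist cuff_rim [(0.79, [0.5183, 0.1322, 0.1198]), (0.24, [0.6272, -0.0518, 0.0019])]
wrist cuff_back []
wrist band_mid []
wrist key_grip [(0.59, [0.4662, 0.0657, 0.1748])]
top vent [(0.75, [0.5228, 0.1345, -0.001])]
top stub_end [(0.84, [0.5192, 0.0884, 0.1179])]
top cuff_rim [(0.89, [0.5194, 0.129, 0.1146])]
top cuff_back []
top band_mid [(0.64, [0.517, 0.0679, 0.1105]), (0.43, [0.4064, 0.3817, 0.0003])]
top key_grip [(0.71, [0.4691, 0.0681, 0.1768])]
scene vent []
scene stub_end [(0.7, [0.5194, 0.0866, 0.1142]), (0.19, [0.5233, 0.0649, 0.1178])]
scene cuff_rim []
scene cuff_back [(0.67, [0.5101, -0.0222, 0.1131])]
scene band_mid [(0.69, [0.5215, 0.0671, 0.1172])]
scene key_grip [(0.65, [0.4698, 0.0694, 0.1712])]
7.4833 [0.4889166  0.00441359 0.27459313] [ 0.28899625 -0.47218777 -0.22075546] [-0.72851066 -0.02630888  0.62295723  1.75578422  0.01552605  1.40706352
 -0.18218133]
```

View pics/w2.png

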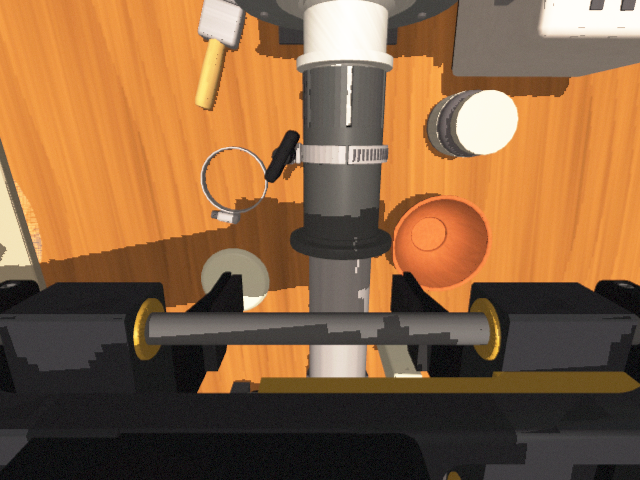

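Run:
```python
from h import *
for n,u,v,z in [('wA',294,135,.187),('wB',271,178,.187),('band front',342,146,.1525),('band back',340,162,.1525),('rim',345,68,.15),('ring',345,55,.155),('axis1',344,110,.15),('axis2',341,200,.15)]: print(n,ray(u,v,'wrist',z))
im=cv2.imread('pics/w2.png')[90:220,220:400]; cv2.imwrite('pics/w2c.png',cv2.resize(im,None,fx=4,fy=4,interpolation=cv2.INTER_CUBIC))
```

```text
wA [0.4789 0.0824 0.187 ]
wB [0.4599 0.0545 0.187 ]
band front [0.5136 0.0717 0.1525]
band back [0.5114 0.0594 0.1525]
rim [0.5191 0.1279 0.15  ]
ring [0.5191 0.1358 0.155 ]
axis1 [0.5168 0.0984 0.15  ]
axis2 [0.5106 0.0284 0.15  ]
```

View pics/w2c.png

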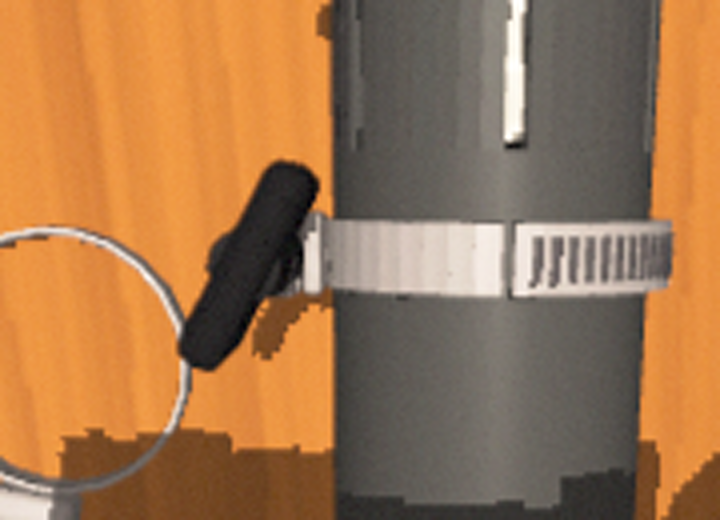

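Request:
arm_command(
  xyz=[
    [-0.01,0.03,-0.02],
    [-0.02,0.0635,-0.04],
    [-0.02,0.0635,-0.05],
    [-0.02,0.0635,-0.05],
    [-0.02,0.0635,-0.05],
    [-0.02,0.0635,-0.05],
    [-0.02,0.0635,-0.07],
    [-0.02,0.0635,-0.095],
    [-0.02,0.0635,-0.1165],
    [-0.02,0.0635,-0.1165],
    [-0.02,0.0635,-0.1165],
  ],
  rot=[
    [0,0,-0.1],
    [0,0,-0.22],
    [0,0,-0.34],
    [0,0,-0.46],
    [0,0,-0.52],
    [0,0,-0.52],
    [0,0,-0.52],
    [0,0,-0.52],
    [0,0,-0.52],
    [0,0,-0.52],
    [0,0,-0.52],
  ],
  grip=0.4,
)

```text
time: 8.4
ee_pos: [0.4685, 0.0676, 0.158]
eef_rot: [0.883, 0.47, -0.001, 0.0]
ft_force: [0.4, -0.1, 0.4]
width: 0.0347
grip_force: 0.0
```

Run:
```python
from h import *
a=shot('wrist','w3'); b=shot('scene','s3')
cv2.imwrite('pics/c3.png',cv2.cvtColor(np.hstack([cv2.resize(a,(400,300)),cv2.resize(b[130:280,250:450],(400,300))]),cv2.COLOR_RGB2BGR))
s=r.read_state(); print(s['time'],s['ee_pos'],s['ft_force'],s['joint_positions'],s['width'])
```

```text
8.5 [0.46970856 0.0680152  0.15949493] [ 0.55077244 -0.29902643  0.07525409] [-0.77309375  0.03084527  0.54864026  1.95511771 -0.01770543  1.1584837
 -0.81072408] 0.034947065860708205
```

View pics/c3.png

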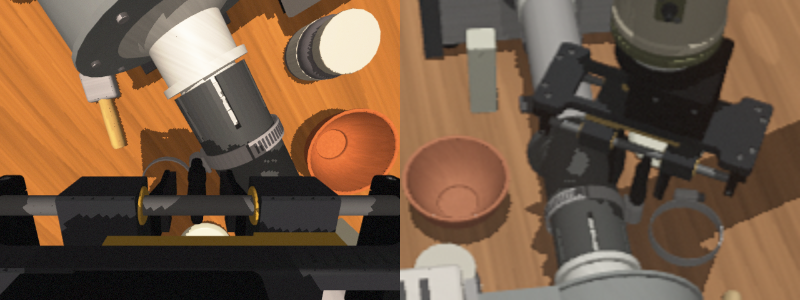

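Request:
arm_command(
  xyz=[
    [0,0,0.03],
    [0,0,0.05],
    [0,0,0.05],
    [0,0,0.05],
    [0,0,0.05],
    [0,0,0.05],
    [0,0,0.05],
    [0,0,0.05],
    [0,0,0.05],
    [0,0,0.05],
    [0,0,0.05],
    [0,0,0.05],
    [0,0,0.05],
    [0,0,0.05],
    [0,0,0.05],
    [0,0,0.05],
    [0,0,0.05],
    [0,0,0.05],
    [0,0,0.05],
    [0,0,0.05],
  ],
  rot=[
    [0,0,0],
    [0,0,0.1],
    [0,0,0.22],
    [0,0,0.34],
    [0,0,0.46],
    [0,0,0.58],
    [0,0,0.7],
    [0,0,0.82],
    [0,0,0.94],
    [0,0,1.06],
    [0,0,1.18],
    [0,0,1.3],
    [0,0,1.42],
    [0,0,1.54],
    [0,0,1.66],
    [0,0,1.78],
    [0,0,1.9],
    [0,0,2.02],
    [0,0,2.14],
    [0,0,2.26],
  ],
)

```text
time: 10.17
ee_pos: [0.4697, 0.068, 0.2098]
eef_rot: [-0.051, 0.999, 0.001, 0.001]
ft_force: [-0.7, 0.6, 0.6]
width: 0.0351
grip_force: 0.0
```

Request:
arm_command(
  xyz=[
    [0,0,0],
    [0,0,0],
    [0,0,0],
    [0,0,0],
    [0,0,0],
    [0,0,0],
    [0,0,0],
    [0,0,0],
    [0,0,0],
    [0,0,-0.02],
    [0,0,-0.04],
    [0,0,-0.05],
    [0,0,-0.05],
  ],
  rot=[
    [0,0,0.12],
    [0,0,0.24],
    [0,0,0.36],
    [0,0,0.48],
    [0,0,0.6],
    [0,0,0.72],
    [0,0,0.84],
    [0,0,0.86],
    [0,0,0.86],
    [0,0,0.86],
    [0,0,0.86],
    [0,0,0.86],
    [0,0,0.86],
  ],
)

```text
time: 11.25
ee_pos: [0.4679, 0.0676, 0.1567]
eef_rot: [-0.459, 0.889, 0.0, -0.001]
ft_force: [-0.6, 0.2, 0.6]
width: 0.0347
grip_force: 0.0
```

Run:
```python
from h import *
s=r.read_state(); print(s['time'],s['ee_pos'],s['eef_rot'],s['ft_force'],s['joint_positions'],s['width'])
```

```text
11.25 [0.4678788  0.06763704 0.15665672] [-4.58594938e-01  8.88644225e-01  1.22117727e-04 -1.45240907e-03] [-0.55178533  0.15072909  0.61264214] [-0.80928461  0.03258413  0.58617596  1.96068124 -0.01915049  1.15670532
  2.30802819] 0.03472157812199397
```

Request:
arm_command(
  xyz=[
    [0,0,0],
    [0,0,0],
    [0,0,0],
    [0,0,0],
    [0,0,0],
    [0,0,0],
  ],
  rot=[
    [0,0,0],
    [0,0,0],
    [0,0,0],
    [0,0,0],
    [0,0,0],
    [0,0,0],
  ],
  grip=0,
  squeeze=40,
)

```text
time: 11.75
ee_pos: [0.4684, 0.0684, 0.1586]
eef_rot: [-0.46, 0.888, 0.001, -0.0]
ft_force: [-6.0, 0.3, 7.9]
width: 0.0085
grip_force: 40.0
```

Request:
arm_command(
  xyz=[
    [0.001,0.01,0],
    [0.0015,0.02,0],
    [0.002,0.03,0],
    [0.003,0.038,0],
    [0.003,0.04,0],
    [0.003,0.04,0],
  ],
  rot=[
    [0,0,0],
    [0,0,0],
    [0,0,0],
    [0,0,0],
    [0,0,0],
    [0,0,0],
  ],
)

```text
time: 12.25
ee_pos: [0.4714, 0.1087, 0.1586]
eef_rot: [-0.46, 0.888, 0.0, -0.0]
ft_force: [-5.4, 1.3, 6.1]
width: 0.0088
grip_force: 40.0
```

Run:
```python
from h import *
shot('top','top4'); shot('scene','s4'); 
for c in ['top','scene']:
  for l in ['vent','stub_end','cuff_rim','cuff_back','band_mid']:
    print(c,l,spot(l,c))
for n in ['top0','top4']:
    im=cv2.imread(f'pics/{n}.png')
b=cv2.imread('pics/s4.png')[150:290,270:450]; t=cv2.imread('pics/top4.png')[230:310,230:410]
cv2.imwrite('pics/c4.png',np.vstack([cv2.resize(t,(540,240)),cv2.resize(b,(450,350))[:, :450].copy() if 0 else cv2.resize(b,(540,350))]))
s=r.read_state(); print(s['time'],s['ee_pos'],s['eef_rot'],s['ft_force'],s['width'])
```

```text
top vent [(0.39, [0.3933, 0.1928, 0.0053])]
top stub_end [(0.69, [0.6566, 0.0833, 0.0035]), (0.55, [0.6251, -0.0477, 0.0001])]
top cuff_rim []
top cuff_back [(0.96, [0.5132, -0.013, 0.1151])]
top band_mid []
scene vent []
scene stub_end [(0.88, [0.5202, 0.088, 0.1137]), (0.27, [0.5718, -0.1925, -0.0014])]
scene cuff_rim [(0.74, [0.5244, 0.1296, 0.1168])]
scene cuff_back [(0.84, [0.5114, -0.021, 0.1131]), (0.3, [0.5211, 0.1296, 0.1165])]
scene band_mid [(0.7, [0.3997, 0.1905, -0.0076]), (0.57, [0.5262, 0.1025, 0.1157])]
12.85 [0.47141632 0.10866639 0.15865456] [-4.59947412e-01  8.87945827e-01  7.44435375e-04 -1.78772986e-04] [-4.18163945  1.23283583  5.77925107] 0.008822138987886627
```

View pics/c4.png

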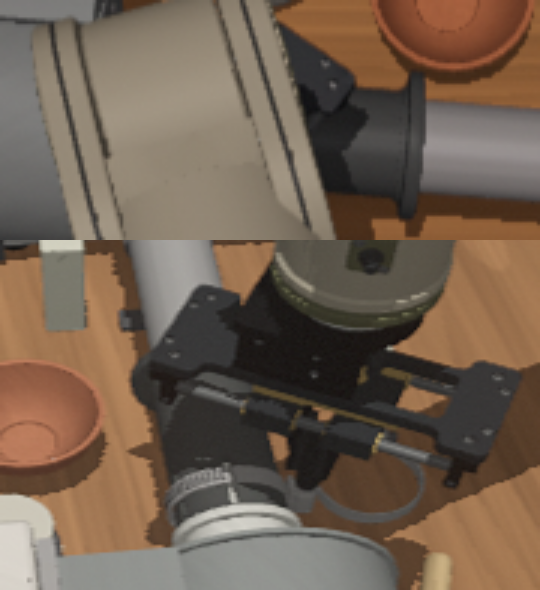

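```bash
cat >> h.py <<'E'
V=np.array([.5215,.1335,0]);a=.072
def circ(y,rad):
    t=np.linspace(0,2*np.pi,200); X=rad*np.cos(t); Z=.115+rad*np.sin(t)
    return np.c_[V[0]+X*np.cos(a)+y*np.sin(a),V[1]-X*np.sin(a)+y*np.cos(a),Z]
def proj(P,cam):
    m=r.camera_model(cam);T=np.array(m["T"]); q=(P-T[:3,3])@T[:3,:3]
    return np.c_[m["cx"]+m["fx"]*q[:,0]/-q[:,2], m["cy"]-m["fy"]*q[:,1]/-q[:,2]]
E
python3 - <<'E'
from h import *
im=cv2.imread('pics/s4.png'); s=6; x0,y0,w,h=310,180,120,96
z=cv2.resize(im[y0:y0+h,x0:x0+w],None,fx=s,fy=s,interpolation=cv2.INTER_CUBIC)
for y,rad,c in [(-.153,.048,(255,255,0)),(-.032,.0375,(0,255,0)),(-.018,.0375,(0,255,0)),(-.003,.035,(0,0,255)),(0,.040,(255,0,255))]:
    p=((proj(circ(y,rad),'scene')-[x0,y0]+.5)*s).astype(int); cv2.polylines(z,[p],True,c,1)
cv2.imwrite('pics/ov.png',z)
E
```

```text
(no output)
```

View pics/ov.png

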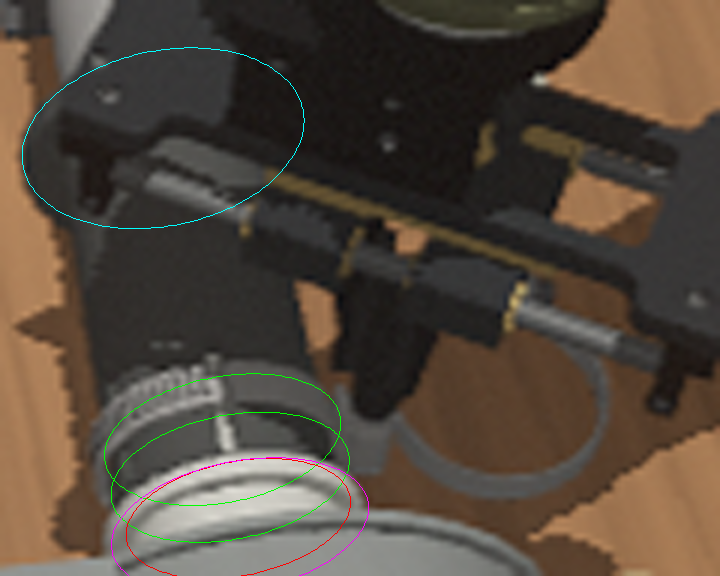

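Request:
arm_command(
  xyz=[
    [0,0.002,0],
    [0,0.004,0],
    [0,0.004,0],
    [0,0.004,0],
    [0,0.004,0],
  ],
  rot=[
    [0,0,0],
    [0,0,0],
    [0,0,0],
    [0,0,0],
    [0,0,0],
  ],
)

```text
time: 13.27
ee_pos: [0.4716, 0.1118, 0.1586]
eef_rot: [-0.46, 0.888, 0.0, -0.0]
ft_force: [-5.6, -1.8, 6.2]
width: 0.0089
grip_force: 40.0
```

Request:
arm_command(
  xyz=[
    [0,0,0],
    [0,0,0],
    [0,0,0],
    [0,0,0],
    [0,0,0],
    [0,0,0],
    [0,0,0],
    [0,0,0],
    [0,0,0],
    [0,0,0],
    [0,0,0],
    [0,0,0],
  ],
  rot=[
    [0,0,-0.1],
    [0,0,-0.2],
    [0,0,-0.3],
    [0,0,-0.4],
    [0,0,-0.5],
    [0,0,-0.6],
    [0,0,-0.7],
    [0,0,-0.8],
    [0,0,-0.9],
    [0,0,-1.0],
    [0,0,-1.0],
    [0,0,-1.0],
  ],
)

```text
time: 14.27
ee_pos: [0.472, 0.1114, 0.1587]
eef_rot: [0.023, 1.0, -0.0, -0.0]
ft_force: [-3.5, -2.1, 5.3]
width: 0.0086
grip_force: 40.0
```

Run:
```python
from h import *
shot('scene','s5');shot('top','t5');shot('wrist','w5')
print([spot('band_mid',c) for c in ('scene','top','wrist')],[spot('key_grip',c) for c in ('scene','top','wrist')])
s=r.read_state(); print(s['time'],s['ee_pos'],s['eef_rot'],s['ft_force'],s['torque'],s['width'],s['joint_positions'][6])
```

```text
[[(0.78, [0.5277, 0.1071, 0.1179])], [], []] [[(0.57, [0.4726, 0.1089, 0.1714])], [(0.45, [0.3908, 0.1941, 0.0026]), (0.41, [0.5116, -0.0156, 0.1159])], [(0.9, [0.4696, 0.1102, 0.1712])]]
14.7167 [0.47196871 0.1113615  0.15865498] [ 2.28109713e-02  9.99739794e-01 -4.37755086e-05 -3.19976652e-05] [-2.52639707 -1.70259665  5.58367516] [-0.53875911  0.55864792 -0.1009225 ] 0.00876242940181612 1.2391106225272581
```

Request:
arm_command(
  xyz=[
    [0,0,0],
    [0,0,0],
    [0,0,0],
    [0,0,0],
    [0,0,0],
    [0,0,0],
    [0,0,0],
    [0,0,0],
    [0,0,0],
    [0,0,0],
    [0,0,0],
    [0,0,0],
    [0,0,0],
    [0,0,0],
    [0,0,0],
  ],
  rot=[
    [0,0,-0.1],
    [0,0,-0.2],
    [0,0,-0.3],
    [0,0,-0.4],
    [0,0,-0.5],
    [0,0,-0.6],
    [0,0,-0.7],
    [0,0,-0.8],
    [0,0,-0.9],
    [0,0,-1.0],
    [0,0,-1.1],
    [0,0,-1.2],
    [0,0,-1.3],
    [0,0,-1.4],
    [0,0,-1.4],
  ],
)

```text
time: 15.97
ee_pos: [0.4715, 0.1115, 0.1586]
eef_rot: [0.664, 0.748, -0.0, -0.0]
ft_force: [-5.7, -2.6, 8.4]
width: 0.0086
grip_force: 40.0
```

Run:
```python
from h import *
shot('scene','s6');shot('wrist','w6')
print([spot('band_mid',c) for c in ('scene','wrist')],[spot('key_grip',c) for c in ('scene','wrist')])
s=r.read_state(); print(s['time'],s['ee_pos'],s['eef_rot'],s['ft_force'],s['torque'],s['width'],s['joint_positions'][6])
```

```text
[[(0.8, [0.5258, 0.1064, 0.1149]), (0.51, [0.5214, 0.0891, 0.1135])], [(0.23, [0.5174, 0.1321, 0.0023])]] [[(0.49, [0.4733, 0.1149, 0.17]), (0.37, [0.5759, -0.1909, -0.0021])], [(0.94, [0.4688, 0.1102, 0.1686])]]
16.2667 [0.47144537 0.11149752 0.15861543] [ 6.61427164e-01  7.50009169e-01 -4.12826582e-04 -4.27669961e-04] [-5.69297382 -2.29928429  6.88526892] [-0.71431331  1.31450762 -0.13839881] 0.008352959975571776 -0.15692533110772122
```

Request:
arm_command(
  xyz=[
    [0,0,0],
    [0,0,0],
    [0,0,0],
    [0,0,0],
    [0,0,0],
    [0,0,0],
    [0,0,0],
    [0,0,0],
  ],
  rot=[
    [0,0,-0.06],
    [0,0,-0.12],
    [0,0,-0.18],
    [0,0,-0.22],
    [0,0,-0.26],
    [0,0,-0.3],
    [0,0,-0.32],
    [0,0,-0.32],
  ],
)

```text
time: 16.93
ee_pos: [0.4713, 0.1118, 0.1586]
eef_rot: [0.772, 0.635, -0.001, -0.0]
ft_force: [-6.5, -0.7, 8.3]
width: 0.0089
grip_force: 40.0
```

Run:
```python
from h import *
s=r.read_state(); print(s['time'],s['ee_pos'],s['eef_rot'],s['ft_force'],s['torque'],s['width'],s['joint_positions'][6])
```

```text
16.9333 [0.47129543 0.11179712 0.15860695] [ 7.72434154e-01  6.35094473e-01 -5.97543091e-04 -3.63064611e-04] [-6.50663753 -0.70945694  8.26872886] [-0.61658931  1.45969029  0.63243277] 0.008949672081857069 -0.4766297284520258
```

Request:
arm_command(
  xyz=[
    [0,0,0],
    [0,0,0],
    [0,0,0],
    [0,0,0],
  ],
  rot=[
    [0,0,0.02],
    [0,0,0.03],
    [0,0,0.04],
    [0,0,0.04],
  ],
)

```text
time: 17.27
ee_pos: [0.4713, 0.1116, 0.1586]
eef_rot: [0.759, 0.651, -0.001, -0.0]
ft_force: [-6.3, -3.0, 8.0]
width: 0.0084
grip_force: 40.0
```

Request:
arm_command(
  xyz=[
    [0,0,0],
    [0,0,0],
    [0,0,0],
    [0,0,0],
    [0,0,0.02],
    [0,0,0.05],
    [-0.02,-0.03,0.09],
    [-0.02,-0.06,0.13],
    [-0.02,-0.09,0.13],
    [-0.02,-0.09,0.13],
    [-0.02,-0.09,0.13],
  ],
  rot=[
    [0,0,0],
    [0,0,0],
    [0,0,0],
    [0,0,0],
    [0,0,0],
    [0,0,0],
    [0,0,0],
    [0,0,0],
    [0,0,0],
    [0,0,0],
    [0,0,0],
  ],
  grip=0.4,
)

```text
time: 18.18
ee_pos: [0.4525, 0.0198, 0.2893]
eef_rot: [0.761, 0.649, 0.002, 0.0]
ft_force: [-0.1, 0.9, -0.9]
width: 0.0348
grip_force: 0.0
```

Run:
```python
from h import *
shot('wrist','w7');shot('scene','s7');shot('top','t7')
print([[spot(l,c) for c in ('scene','wrist','top')] for l in ('band_mid','key_grip','cuff_rim')])
a=cv2.imread('pics/w7.png'); b=cv2.imread('pics/s7.png')[150:290,290:430]
cv2.imwrite('pics/c7.png',np.hstack([a[:,180:480],cv2.resize(b,(480,480),interpolation=cv2.INTER_CUBIC)]))
s=r.read_state(); print(s['time'],s['ee_pos'],s['ft_force'],s['width'])
```

```text
[[[(0.88, [0.5233, 0.109, 0.1146])], [(0.84, [0.5163, 0.1122, 0.1137])], [(0.84, [0.5218, 0.1119, 0.1146])]], [[(0.68, [0.4725, 0.1099, 0.1712])], [(0.86, [0.4683, 0.1135, 0.1713])], [(0.68, [0.4739, 0.1113, 0.1751])]], [[(0.79, [0.5248, 0.1301, 0.1146])], [(0.75, [0.5174, 0.133, 0.1146]), (0.32, [0.516, 0.1115, 0.1144])], [(0.59, [0.5249, 0.1301, 0.1124])]]]
18.7833 [0.45190112 0.02202275 0.28795678] [ 0.90230644 -0.15286117  0.48965043] 0.034938272802300295
```

View pics/c7.png

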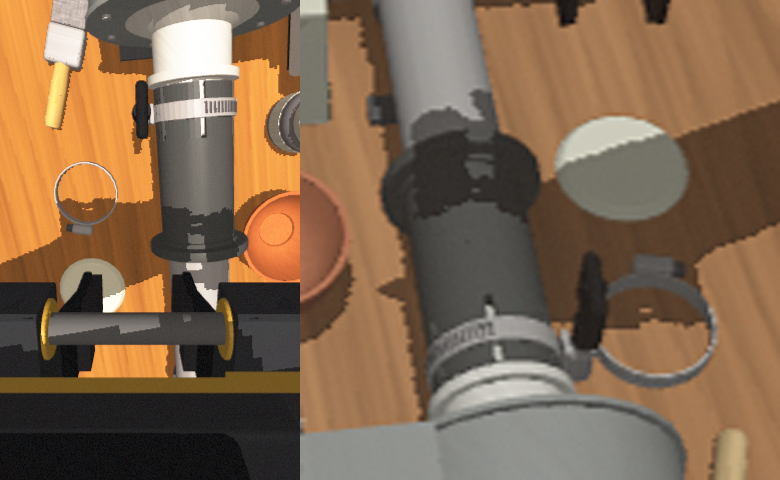

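```bash
python3 -c "
from bench import r; print(r.close_job())"
```

```text
the job is handed in; nothing more can be done
None
```

I handed the job in at about 19 s. The cuff is home against its stop and the band sits over the barbs, about 21 mm behind the rim (target 22 mm). The key is turned clockwise to its snug stop, and the gripper is open and clear. The close-up pictures show nothing disturbed, and the judge gave no verdict.

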